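Stand the top-heavy post on the round seat of the welding fixture

ROBOT

A 7-joint arm with a two-finger parallel gripper is mounted at the origin on the work surface. World frame = base frame: x ahead of the robot, y to its left, z up, the work surface at z = 0. Lengths are in m, angles in rad, forces in N, time in s.
With the tool pointing down it reaches from about 0.4 to 0.85 m from the base axis. Payload 10.4 kg.
Tool frame: the origin (TCP) lies midway between the tips of the shut fingers; the grasp point (between the pads) lies 19 mm behind it; z points along the fingers, y is the line along which they close (so a half turn about z gives the same grasp; the last joint's range is limited). The gripper opens to 87 mm and grips with 3 to 60 N. Pads are 19 mm wide; open, the fingers measure 117 mm over their backs; the gripper's body (75 mm by 190 mm) begins 51 mm behind the grasp point.
Start: joints at [-1.146, 0.332, -0.065, 1.46, 0.022, 1.35, -0.088], TCP at [0.271, 0.563, 0.223] pointing down, gripper open.
Joint ranges: [-2.6, 2.6], [-0.5, 2.12], [-1.47, 1.34], [0.16, 2.42], [-1.27, 4.41], [0.06, 2.06], [-2.6, 2.6]. Speed limits (rad/s): [2.22, 2.22, 2.79, 2.79, 3.14, 3.14, 3.14].

INTERFACE

Orientations are given as a unit quaternion [x, y, z, w].
In Python, from bench import r gives the robot as it stands.
- The arm moves only by the tool arm_command, never from a script. Its argument "moves" is one flat list of numbers, 4 for each row, row after row: the shift along the tool's x, y, z in cm, then the turn about the tool's z in degrees. A call has 1 to 12 rows; each row shifts and turns the commanded pose from where the row before left it, along the tool's axes as they then stand; what a row does not reach is not made up. A row lasts 1/12 s, in which the tool goes at most 41.7 mm and 7.16 degrees, less where a joint would pass 70% of its speed; a pose out of reach is approached as far as the arm can. A call with a gripper value outside its range is refused whole. "fingers" is the opening in per cent of the stroke, from 0 (shut) to 100 (fully open), set as the call begins (left out, the last holds). The fingers move at their own pace and stop on an object; "squeeze" is the grip in N (left out, the last holds). Time passes only in rows, so rows that do not move let the fingers close. It gives the time, the measured TCP pose, the force, the opening and the grip force at its end, in the units of the state.
- r.read_state(): the state, without advancing time (a new reading comes with each control period).
- r.camera(name): name is "side" or "top" or "wrist"; returns the picture (400x640x3 uint8, red, green, blue); there is no depth.
- r.camera_info(name): a dict with "fx", "fy", "cx", "cy" (pixels), "origin" and "attitude" of the camera in the world. Camera axes: x right, y up, looking along -z (the intrinsics and any distortion apply to the point x, -y, -z); pixel columns grow to the right and rows downward; lengths in m; the calibration is good to about 2 mm. A picture is of the moment at which its call begins: read the wrist's pose just before it. camera_info takes no time and is no camera call; for the wrist camera it gives the pose at the moment of the call.
- r.close_job(): hands the job in; it is judged then, once.
The state is a dict: "time": time; "joint_positions": joint angles; "joint_vel": joint speeds; "joint_torque": joint torques, N m; "ee_pos": TCP position; "eef_rot": TCP orientation; "ft_force": force on the tool from outside, world axes, zero at the start; "torque": the same for the moment, N m; "width": finger opening in m; "grip_force": force on a finger pad.
Only numpy, scipy, OpenCV 4.12 (cv2) and the standard library are available. Lean on these libraries where they do the work, as an engineer would, in place of code of your own. Each camera call takes 0.05 s, during which the arm holds its last target. There are 200 camera calls.

TASK

Pick up the tall post that carries the thick bush on top and stand it upright in the middle of the round seat of the welding fixture, ready to be welded. It is top-heavy and tips easily, so carry it upright without letting it topple, and lower it until it stands on the seat before you let go: do not drop it. Leave the other two posts standing where they are.

Things in the scene. Friction and masses are not known exactly. Their poses are not given: they have to be found in the camera images.
- tall_post: Post to move: bare steel, 190 mm tall, 0.5 to 0.9 kg, round about z, standing loose. Round foot 40 mm across, 10 mm thick; tube 18 mm across; on top a heavy bush 44 mm across, from 135 to 190 mm up, a dark bore painted on its top. Centre of mass about 125 mm up: tips at about 9 degrees. Origin: centre of the foot's underside; z up the post.
- short_post: Bystander, stays where it is: a post of the same make with the same bush (44 mm across, 55 mm high) but only 100 mm tall. It stands loose. Origin: centre of the underside of its 40 mm foot; z up the post.
- bare_post: Bystander, stays where it is: a plain thin tube, 18 mm across, 150 mm tall, on the same 40 mm round foot, with no bush. It stands loose. Origin: centre of the underside of its foot; z up the post.
- seat (a point): Centre of the top face of the round seat: flat steel disc 76 mm across, top 26 mm above the bench, no rim or hole, fixed on a dark 135 x 120 mm plate. z up, x towards the opened toggle clamp (unused, red handle, 36 mm wide, 130 mm high) that starts 50 mm from here and ends 130 mm away. A like fixture near by, with two V saddles for a seat and the same clamp, is a bystander: carry the post over it.
Not all that is in view belongs to the job. Leave any turquoise look-alike of the tall_post alone.

How it is judged:
On the way, in this order (a step that is already met when the one before it is completed fails the run):
1. the tall post is lifted clear of the bench in the gripper, upright (height (world z) of tall_post above 0.03 m and contact force between the fingers and tall_post above 1 N and angle between tall_post's own z axis and vertical below 0.35 rad), for 0.2 s.
2. the tall post is brought down onto the round seat (foot within 6 mm of its face, centre within 18 mm) while still in the gripper, slowly and upright within 10 degrees (z of tall_post in the frame of seat between -0.005 and 0.006 m and horizontal distance between tall_post and seat below 0.018 m and angle between tall_post's own z axis and vertical below 0.17 rad and contact force between the fingers and tall_post above 1 N and linear speed of tall_post below 0.1 m/s), for 0.1 s.
At the end, for the whole second after the job is handed in: The tall post stands at rest on the round seat: foot on the face (within 5 mm), centre within 18 mm of the seat's centre, upright within 10 degrees; the other two posts stand upright within 10 degrees (z of tall_post in the frame of seat between -0.005 and 0.005 m and horizontal distance between tall_post and seat below 0.018 m and angle between each of tall_post, short_post, bare_post's own z axis and vertical below 0.17 rad and linear speed of tall_post below 0.02 m/s and angular speed of tall_post below 0.1 rad/s); the robot touches nothing.
It fails at once if the tall post topples (leans more than 35 degrees) (angle between tall_post's own z axis and vertical above 0.61 rad).
It fails at once if one of the other two posts is shifted by more than 30 mm or leans more than 25 degrees (distance of any of short_post, bare_post from where it was at the start of the episode above 0.03 m or angle between any of short_post, bare_post's own z axis and vertical above 0.44 rad).
It also fails if it takes over 50 s, if anything falls off the work surface, if the arm or the gripper's body presses on something with over 40 N, if the wrist force passes 120 N, or if a joint passes its speed limit or range.

## Working session

There is one attempt and no reset: what is moved stays moved. The work goes in short steps, Python scripts to look and compute and a tool call to move; the robot and the scene stay as the last step left them, time stands still between calls to the robot, and variables do not carry over. Pictures are saved under pics/ and viewed, at most 10 in all, crops included, and the job is handed in when it is done.

Besides the shell and the picture viewer there is one more tool, called after "Emit:" as name(argument=value, ...) on one line, values as JSON. arm_command: Moves the arm, as the interface text tells. Its arguments: {"type":"object","properties":{"moves":{"type":"array"},"fingers":{"type":"number"},"squeeze":{"type":"number"}},"required":["moves"]}

```bash
mkdir -p pics; python3 - <<'E'
from bench import r
import cv2
s=r.read_state(); print(s)
for n in ("top","side","wrist"):
    i=r.camera_info(n); print(n,i)
    cv2.imwrite(f"pics/{n}0.png",cv2.cvtColor(r.camera(n),cv2.COLOR_RGB2BGR))
E
```

```text
{'time': 0.0, 'joint_positions': array([-1.14563291,  0.33289977, -0.06467639,  1.46095182,  0.02160386,
        1.34989491, -0.08853084]), 'joint_vel': array([ 1.14705159e-03,  8.61568139e-05, -2.04451525e-03,  1.19061911e-03,
       -1.46114822e-03,  2.63155965e-04, -1.68330546e-03]), 'joint_torque': array([ 7.76229854e-06, -6.23268414e+01,  2.46670871e-02, -3.89899278e+01,
       -6.13354077e-02,  3.97674786e-02,  1.06642181e-04]), 'ee_pos': array([0.27044402, 0.56302336, 0.22173144]), 'eef_rot': array([ 2.22031221e-01,  9.75039284e-01, -7.18710323e-04, -1.23231542e-04]), 'ft_force': array([-0.04093486,  0.85875998, -0.4766894 ]), 'torque': array([ 0.01899587, -0.00299619,  0.00671964]), 'grip_force': 0.0, 'width': 0.08692342654726645}
top {'fx': 443.90038093859533, 'fy': 443.90038093859533, 'cx': 316.44320370390835, 'cy': 200.44612543189524, 'origin': array([0.38581877, 0.0026819 , 1.01688711]), 'attitude': array([-0.06496996,  0.06948916,  0.71172031, -0.69599164])}
side {'fx': 483.1590288129634, 'fy': 483.1590288129634, 'cx': 318.90893697045675, 'cy': 199.28664886148485, 'origin': array([-0.06218852, -0.83307685,  0.64407351]), 'attitude': array([ 0.46979134, -0.15043299, -0.27768027,  0.8243541 ])}
wrist {'fx': 340.94466556675246, 'fy': 340.94466556675246, 'cx': 321.2867540221006, 'cy': 198.90042467555097, 'origin': array([0.21046444, 0.59276545, 0.38320561]), 'attitude': array([-0.10544092, -0.06562477,  0.52851761,  0.83978851])}
```

View pics/top0.png

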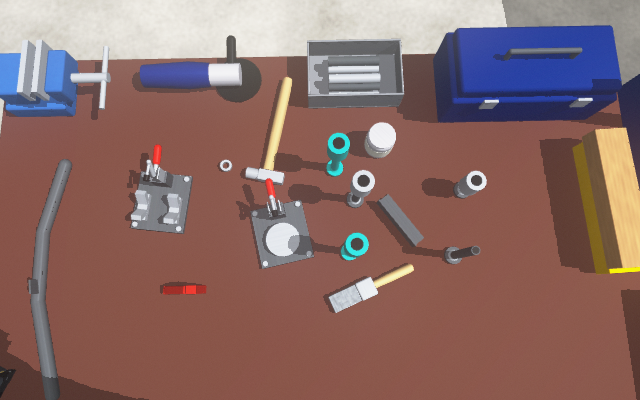

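View pics/side0.png

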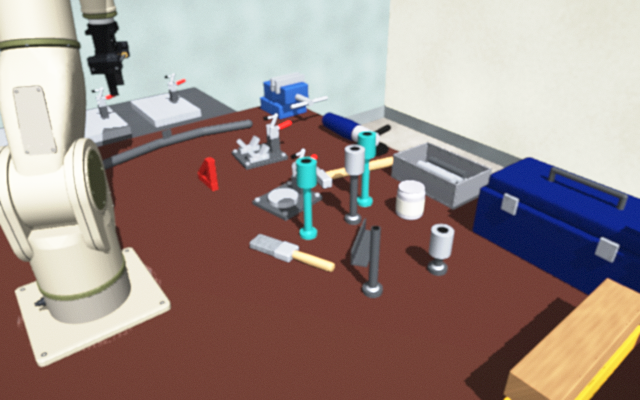

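The top view shows the tall post with its bush top at about (363,182) and foot at (355,199). The round seat is at (283,239), the short post at (476,181) and the bare post at (475,251). The turquoise look-alikes are at (338,145) and (356,244), and the V-saddle fixture is at (160,205). The side view agrees, with the tall post's top at (354,150) and foot at (352,217).

```bash
cat > h.py <<'E'
import numpy as np, cv2
from bench import r
from scipy.spatial.transform import Rotation as R
def ray(n,uv,info=None):
    i=info or r.camera_info(n)
    d=np.array([(uv[0]-i['cx'])/i['fx'],-(uv[1]-i['cy'])/i['fy'],-1.])
    return np.array(i['origin']),R.from_quat(i['attitude']).apply(d)
def plane(n,uv,z,info=None):
    o,d=ray(n,uv,info); return o+d*(z-o[2])/d[2]
def proj(n,p,info=None):
    i=info or r.camera_info(n)
    c=R.from_quat(i['attitude']).inv().apply(np.array(p)-i['origin'])
    return i['cx']+i['fx']*c[0]/-c[2], i['cy']-i['fy']*c[1]/-c[2]
def bright(im,x0,y0,x1,y1,v=130,s=60):
    h=cv2.cvtColor(im[y0:y1,x0:x1],cv2.COLOR_BGR2HSV)
    m=((h[...,2]>v)&(h[...,1]<s)).astype('uint8')
    return m
E
python3 - <<'E'
from h import *
t=cv2.imread('pics/top0.png'); s=cv2.imread('pics/side0.png')
def blob(im,box,v,sat=60):
    m=bright(im,*box,v,sat); c=max(cv2.findContours(m,0,2)[0],key=cv2.contourArea)+np.array(box[:2])
    return cv2.convexHull(c)
c=blob(t,(255,218,312,262),150); e=cv2.fitEllipse(c); print('seat',e,plane('top',e[0],.026))
for n,uv in (('tall',(363,181.5)),('short',(476.5,180.5)),('bare',(475.5,251))):
    z={'tall':.19,'short':.1,'bare':.15}[n]; print(n,plane('top',uv,z))
for n,uv in (('tall',(354,150)),('short',(441,230.5)),('bare',(375,229))):
    z={'tall':.19,'short':.1,'bare':.15}[n]; print(n,plane('side',uv,z))
print('foot',plane('top',(355,199),.01),plane('side',(352,217),.005))
print('clamp',plane('top',(270,183),.13),plane('top',(277,208),.04),'Vclamp',plane('top',(157,150),.13),'turq',plane('top',(357,243),.19),plane('top',(339,143),.19))
print('toolx,y',R.from_quat(r.read_state()['eef_rot']).as_matrix())
a=cv2.resize(t[140:270,240:380],None,fx=4,fy=4,interpolation=cv2.INTER_CUBIC)
b=cv2.resize(s[130:230,240:400],None,fx=4,fy=4,interpolation=cv2.INTER_CUBIC)
cv2.imwrite('pics/a.png',a)
E
```

```text
seat ((282.3079528808594, 239.07162475585938), (33.262672424316406, 34.242618560791016), 28.85273551940918) [0.4905316  0.07240693 0.026     ]
tall [ 0.58011924 -0.09437319  0.19      ]
short [ 0.5982013  -0.34631041  0.1       ]
bare [ 0.44574189 -0.31246479  0.15      ]
tall [ 0.57555675 -0.10021327  0.19      ]
short [ 0.59482721 -0.3446884   0.1       ]
bare [ 0.44476583 -0.31377796  0.15      ]
foot [ 0.58129171 -0.09522623  0.01      ] [ 0.5844686  -0.08921924  0.005     ]
clamp [0.59520903 0.08935475 0.13      ] [0.55881836 0.08269847 0.04      ] Vclamp [0.6706642  0.32369492 0.13      ] turq [ 0.46276452 -0.07817549  0.19      ] [ 0.65802087 -0.05093445  0.19      ]
toolx,y [[-9.01392879e-01  4.33002038e-01 -3.37386641e-04]
 [ 4.33002157e-01  9.01392394e-01 -9.40358354e-04]
 [-1.03059332e-04 -9.93721467e-04 -9.99999501e-01]]
```

View pics/a.png

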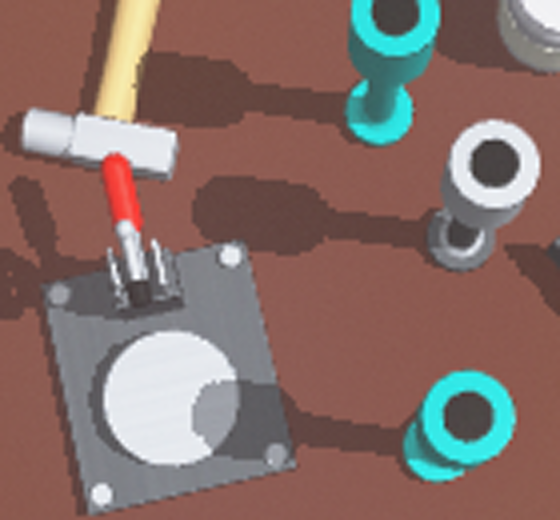

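The 4x crop shows the seat disc as a full circle centred near pixel (282.5,239), 34 px across, which is 76 mm as given. The tall post's bore is at (363.3,180.6) and its foot at (355,200). Both views agree to within 5 mm: seat (0.4905, 0.0724), tall post (0.580, -0.095). I'll move over the post now.

Emit:
arm_command(moves=[0,0,-4,0,0,0,-4,0,-2.8,-2.3,0,0,-2.8,-2.3,0,0,-2.8,-2.3,0,0,-2.8,-2.3,0,0,-2.8,-2.3,0,0,-2.8,-2.3,0,0,-2.8,-2.3,0,0,-2.8,-2.3,0,0,-2.8,-2.3,0,0,-2.8,-2.3,0,0], fingers=100, squeeze=40)

```text
time: 1.15
ee_pos: [0.4237, 0.233, 0.3025]
eef_rot: [0.222, 0.975, 0.0, -0.0]
ft_force: [0.6, 0.4, -0.4]
width: 0.0874
grip_force: 0.0
```

Emit:
arm_command(moves=[-2.8,-2.3,0,0,-2.8,-2.3,0,0,-2.8,-2.3,0,0,-2.8,-2.3,0,0,-2.8,-2.3,0,0,-2.8,-2.3,0,0,-2.8,-2.3,0,0,-2.8,-2.3,0,0,-2.8,-2.3,0,0,-2.8,-2.3,0,0,0,0,0,-6,0,0,0,-6])

```text
time: 2.15
ee_pos: [0.5762, -0.0965, 0.3018]
eef_rot: [0.119, 0.993, -0.001, -0.001]
ft_force: [-0.0, 0.4, -0.2]
width: 0.0869
grip_force: 0.0
```

Emit:
arm_command(moves=[0,0,0,-6,0,0,0,-6,0,0,0,-6,0,0,0,-6,0,0,0,0,0,0,0,0])

```text
time: 2.65
ee_pos: [0.5761, -0.0937, 0.3023]
eef_rot: [-0.089, 0.996, 0.0, -0.0]
ft_force: [-0.4, -0.3, -0.1]
width: 0.0872
grip_force: 0.0
```

```bash
python3 - <<'E'
from h import *
s=r.read_state(); i=r.camera_info('wrist'); im=cv2.cvtColor(r.camera('wrist'),cv2.COLOR_RGB2BGR)
np.save('w1.npy',i,allow_pickle=True)
print(s['time'],s['ee_pos'],R.from_quat(s['eef_rot']).as_matrix().round(3).tolist(),s['joint_positions'].round(2),i)
cv2.imwrite('pics/w1.png',im)
print(proj('wrist',(.581,-.0945,.19),i),proj('wrist',(.581,-.0945,.01),i))
E
```

```text
2.65 [ 0.57611454 -0.0937115   0.30233851] [[-0.984, -0.176, -0.0], [-0.176, 0.984, 0.0], [0.0, 0.0, -1.0]] [-0.32  0.22  0.48  1.47 -0.1   1.48  1.91] {'fx': 340.94466556675246, 'fy': 340.94466556675246, 'cx': 321.2867540221006, 'cy': 198.90042467555097, 'origin': array([ 0.51052392, -0.10510112,  0.46373032]), 'attitude': array([-0.0794531 , -0.09525856,  0.76105183,  0.63672061])}
(np.float64(318.74429090210106), np.float64(200.90583484002934)) (np.float64(319.6645394801381), np.float64(167.10454008465223))
```

View pics/w1.png

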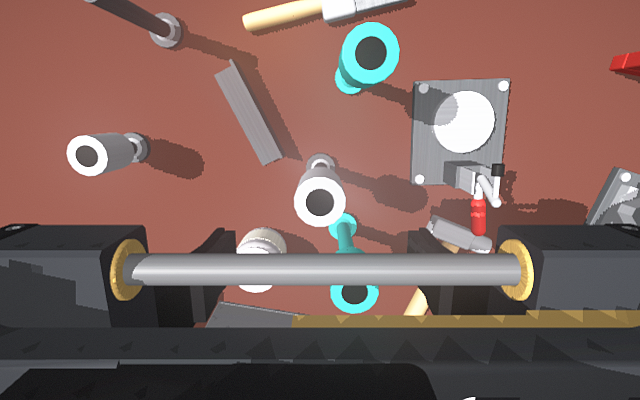

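The wrist view shows the bush top at about (320,201), where my estimate predicted (318.7,200.9). The seat disc is at (463,121). I'll refine both with ellipse fits.

```bash
python3 - <<'E'
from h import *
i=np.load('w1.npy',allow_pickle=True).item(); im=cv2.imread('pics/w1.png'); t=cv2.imread('pics/top0.png')
for n,im,inf,box,z,v in (('wrist',im,i,(285,165,355,235),.19,225),('wrist',im,i,(425,85,500,158),.026,215),('top',t,None,(345,160,385,205),.19,200)):
    m=bright(im,*box,v); c=cv2.convexHull(max(cv2.findContours(m,0,1)[0],key=cv2.contourArea)+np.array(box[:2]))
    e=cv2.fitEllipse(c); print(n,e,plane(n,e[0],z,inf))
    d=(bright(im,*box,v,300)==0); 
# bore centres
for n,im,inf,box in (('wrist',cv2.imread('pics/w1.png'),i,(303,185,337,219)),('top',t,None,(354,172,373,190))):
    g=cv2.cvtColor(im,cv2.COLOR_BGR2GRAY)[box[1]:box[3],box[0]:box[2]]
    c=max(cv2.findContours((g<110).astype('uint8'),0,1)[0],key=cv2.contourArea); mo=cv2.moments(c)
    uv=(mo['m10']/mo['m00']+box[0],mo['m01']/mo['m00']+box[1]); print('bore',n,uv,mo['m00'],plane(n,uv,.19,inf))
E
```

```text
wrist ((319.17608642578125, 201.3413848876953), (50.18760299682617, 51.80245590209961), 98.60392761230469) [ 0.5813045  -0.09408203  0.19      ]
wrist ((463.6037292480469, 121.30162048339844), (58.140052795410156, 64.26683807373047), 39.72216796875) [0.48977691 0.07243009 0.026     ]
top ((363.3789978027344, 180.68646240234375), (21.291563034057617, 21.887887954711914), 117.59283447265625) [ 0.58170167 -0.09516708  0.19      ]
bore wrist (319.3005003126954, 202.1622889305816) 533.0 [ 0.58197997 -0.09385701  0.19      ]
bore top (363.1300366300366, 180.33516483516485) 91.0 [ 0.58240251 -0.09471983  0.19      ]
```

Both views put the post at (0.5817, -0.0943) and the seat at (0.490, 0.0724), within 1 mm. Next I'll centre over the post and descend to the bush, with the grasp at about z 0.162.

Emit:
arm_command(moves=[-0.5,-0.2,0,0,0,0,2,0,0,0,2,0,0,0,2,0,0,0,2,0,0,0,2,0,0,0,2,0,0,0,2,0,0,0,1.2,0,0,0,0.7,0,0,0,0,0])

```text
time: 3.62
ee_pos: [0.581, -0.0947, 0.1423]
eef_rot: [-0.09, 0.996, 0.0, -0.001]
ft_force: [0.0, -0.6, -0.4]
width: 0.0873
grip_force: 0.0
```

```bash
python3 - <<'E'
from h import *
s=r.read_state(); i=r.camera_info('wrist'); im=cv2.cvtColor(r.camera('wrist'),cv2.COLOR_RGB2BGR)
print(s['ee_pos'],s['ft_force'])
b=cv2.cvtColor(r.camera('side'),cv2.COLOR_RGB2BGR)[80:260,230:470]
cv2.imwrite('pics/s2.png',cv2.resize(b,None,fx=3,fy=3))
E
```

```text
[ 0.58103554 -0.09469922  0.14230851] [ 0.03827057 -0.60433504 -0.3534131 ]
```

View pics/s2.png

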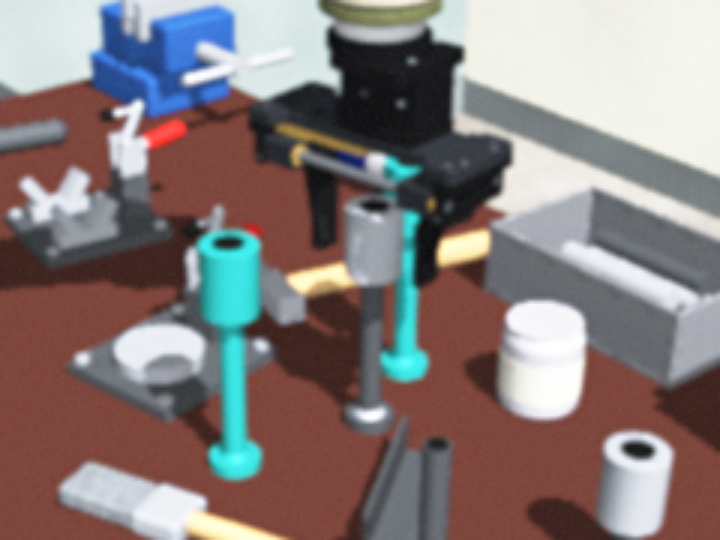

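The side view shows the fingers on either side of the bush, with tips near crop (320,245) and (425,280) and the bush between them at x≈373. The bodies are clear. I'll close the gripper.

Emit:
arm_command(moves=[0,0,0,0,0,0,0,0,0,0,0,0,0,0,0,0,0,0,0,0,0,0,0,0,0,0,0,0,0,0,0,0,0,0,0,0,0,0,0,0], fingers=0, squeeze=40)

```text
time: 4.55
ee_pos: [0.5815, -0.0946, 0.1435]
eef_rot: [-0.09, 0.996, 0.0, -0.0]
ft_force: [-0.5, 0.6, -0.1]
width: 0.0432
grip_force: 40.0
```

The width reads 43 mm at 40 N, so the bush is held. Lifting now.

Emit:
arm_command(moves=[0,0,-0.3,0,0,0,-0.7,0,0,0,-1,0,0,0,-1.2,0,0,0,-1.3,0,0,0,-1.3,0,0,0,-1.3,0,0,0,-1.3,0,0,0,-1.2,0,0,0,-0.8,0,0,0,-0.4,0,0,0,0,0])

```text
time: 5.55
ee_pos: [0.5819, -0.0949, 0.2526]
eef_rot: [-0.09, 0.996, -0.0, 0.001]
ft_force: [0.6, -0.2, -5.7]
width: 0.0434
grip_force: 40.0
```

```bash
python3 - <<'E'
from h import *
s=r.read_state()
print(s['ee_pos'],s['ft_force'],s['torque'],s['width'],s['grip_force'])
b=cv2.cvtColor(r.camera('side'),cv2.COLOR_RGB2BGR)[40:260,230:470]
cv2.imwrite('pics/s3.png',cv2.resize(b,None,fx=2.5,fy=2.5))
a=np.array([.490,.0724])-s['ee_pos'][:2]; M=R.from_quat(s['eef_rot']).as_matrix()
print('tool xy',M[:2,:2].T@a)
E
```

```text
[ 0.58185042 -0.09487192  0.25258526] [ 0.58896582 -0.21560264 -5.74478121] [ 0.01345045  0.07759242 -0.03536754] 0.04335695807465126 39.99624573625624
tool xy [0.06033537 0.1810415 ]
```

View pics/s3.png

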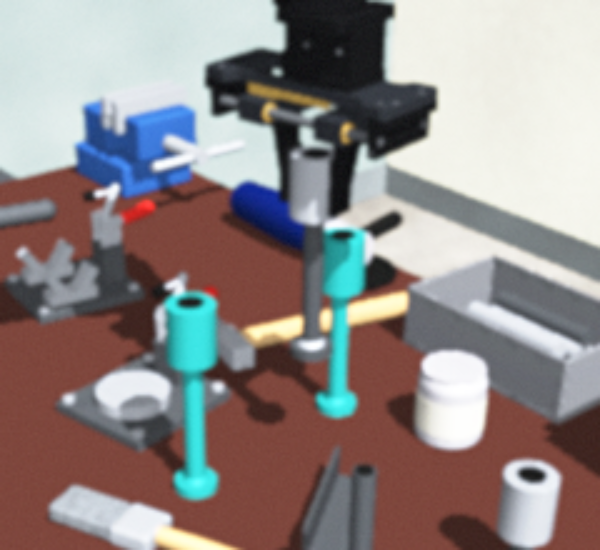

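The post hangs upright in the gripper, bush at crop (310,185) and foot at (310,345), clear of everything. Now the carry to the seat.

Emit:
arm_command(moves=[0.2,0.6,0,0,0.4,1.2,0,0,0.6,1.8,0,0,0.6,1.8,0,0,0.6,1.8,0,0,0.6,1.8,0,0,0.6,1.8,0,0,0.6,1.8,0,0,0.6,1.8,0,0,0.6,1.8,0,0,0.4,1.2,0,0,0.2,0.7,0,0])

```text
time: 6.6
ee_pos: [0.4886, 0.0744, 0.2509]
eef_rot: [-0.091, 0.996, 0.0, -0.001]
ft_force: [0.4, -0.1, -6.1]
width: 0.0435
grip_force: 40.0
```

Emit:
arm_command(moves=[0,0,0,0,0,0,0,0,0,0,0.5,0,0,0,1,0,0,0,1,0,0,0,1,0,0,0,1,0,0,0,0.5,0,0,0,0,0])

```text
time: 7.35
ee_pos: [0.4891, 0.0722, 0.1998]
eef_rot: [-0.09, 0.996, -0.0, -0.001]
ft_force: [0.1, -0.3, -6.1]
width: 0.0429
grip_force: 40.0
```

```bash
python3 - <<'E'
from h import *
s=r.read_state()
print(s['time'],s['ee_pos'],s['ft_force'],s['width'],s['grip_force'])
a=np.array([.490,.0724])-s['ee_pos'][:2]; M=R.from_quat(s['eef_rot']).as_matrix()
print('tool xy',M[:2,:2].T@a)
b=cv2.cvtColor(r.camera('side'),cv2.COLOR_RGB2BGR); cv2.imwrite('pics/side4.png',b)
t=cv2.cvtColor(r.camera('top'),cv2.COLOR_RGB2BGR)
p=(*s['ee_pos'][:2],0); z=s['ee_pos'][2]-.1435
print('foot z',z,[proj('side',(p[0],p[1],z+h)) for h in (0,.19)],'seat',proj('side',(.49,.0724,.026)))
L=cv2.resize(b[60:240,220:380],None,fx=2.5,fy=2.5); Q=cv2.resize(t[130:310,220:380],None,fx=2.5,fy=2.5)
cv2.imwrite('pics/s4.png',np.hstack([L,Q]))
E
```

```text
7.35 [0.48912102 0.07221567 0.19975306] [ 0.11115556 -0.34412169 -6.12557833] 0.04293538525977488 39.99617693480104
tool xy [-8.97784757e-04  2.36615594e-05]
foot z 0.05625306301402211 [(np.float64(281.5077541035729), np.float64(184.82663483843035)), (np.float64(277.1572692675662), np.float64(112.6119949385748))] seat (np.float64(282.3878788284534), np.float64(195.1251448242077))
```

View pics/s4.png

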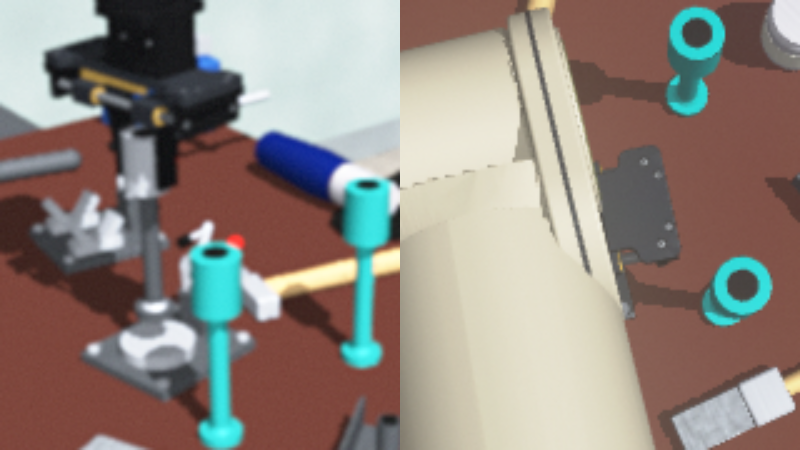

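The side view shows the foot at (281,187), directly above the seat disc at (282,195), and upright, as predicted. The arm blocks the top view. I'll lower gently.

Emit:
arm_command(moves=[0,0,0.4,0,0,0,0.5,0,0,0,0.5,0,0,0,0.5,0,0,0,0.3,0,0,0,0.2,0,0,0,0.1,0,0,0,0.1,0,0,0,0,0,0,0,0,0])

```text
time: 8.28
ee_pos: [0.4901, 0.0725, 0.1757]
eef_rot: [-0.09, 0.996, 0.0, 0.0]
ft_force: [0.4, 1.1, -4.5]
width: 0.0433
grip_force: 40.0
```

Emit:
arm_command(moves=[0,0,0.1,0,0,0,0.1,0,0,0,0.1,0,0,0,0,0,0,0,0,0])

```text
time: 8.7
ee_pos: [0.4899, 0.0725, 0.1725]
eef_rot: [-0.09, 0.996, 0.0, -0.0]
ft_force: [0.0, 0.8, -4.8]
width: 0.043
grip_force: 40.0
```

Emit:
arm_command(moves=[0,0,0.1,0,0,0,0.1,0,0,0,0,0,0,0,0,0])

```text
time: 9.03
ee_pos: [0.4899, 0.0725, 0.1705]
eef_rot: [-0.09, 0.996, 0.0, -0.0]
ft_force: [-0.7, 0.7, -5.9]
width: 0.043
grip_force: 40.0
```

Emit:
arm_command(moves=[0,0,0.1,0,0,0,0,0,0,0,0,0])

```text
time: 9.28
ee_pos: [0.49, 0.0725, 0.1695]
eef_rot: [-0.09, 0.996, 0.0, 0.0]
ft_force: [0.4, -0.5, -5.3]
width: 0.0434
grip_force: 40.0
```

Emit:
arm_command(moves=[0,0,0.1,0,0,0,0,0,0,0,0,0])

```text
time: 9.53
ee_pos: [0.4904, 0.0726, 0.1694]
eef_rot: [-0.09, 0.996, 0.0, 0.001]
ft_force: [-2.0, -0.3, 6.1]
width: 0.0434
grip_force: 40.0
```

The force has flipped from -5 to +6 N, so the foot is standing on the seat. I'll ease the load slightly and release.

Emit:
arm_command(moves=[0,0,-0.05,0,0,0,0,0,0,0,0,0], squeeze=10)

```text
time: 9.78
ee_pos: [0.4904, 0.0727, 0.1694]
eef_rot: [-0.09, 0.996, 0.0, 0.001]
ft_force: [-0.2, 0.8, 2.8]
width: 0.0438
grip_force: 10.0
```

Emit:
arm_command(moves=[0,0,0,0,0,0,0,0,0,0,0,0,0,0,0,0,0,0,0,0,0,0,0,0,0,0,0,0,0,0,0,0,0,0,0,0,0,0,0,0], fingers=100)

```text
time: 10.62
ee_pos: [0.49, 0.0725, 0.169]
eef_rot: [-0.09, 0.996, 0.0, 0.0]
ft_force: [1.2, 0.3, -0.2]
width: 0.0866
grip_force: 0.0
```

```bash
python3 - <<'E'
from h import *
s=r.read_state(); print(s['time'],s['ee_pos'],s['ft_force'],s['width'],s['grip_force'])
b=cv2.cvtColor(r.camera('side'),cv2.COLOR_RGB2BGR)
w=cv2.cvtColor(r.camera('wrist'),cv2.COLOR_RGB2BGR)
L=cv2.resize(b[80:240,200:360],(400,400)); Q=cv2.resize(w,(400,250)); Q=np.vstack([Q,np.zeros((150,400,3),'uint8')])
cv2.imwrite('pics/s5.png',np.hstack([L,Q]))
E
```

```text
10.6167 [0.48996522 0.07249362 0.1690327 ] [ 1.2375665   0.28725318 -0.24446246] 0.08658638087641697 0.0
```

View pics/s5.png

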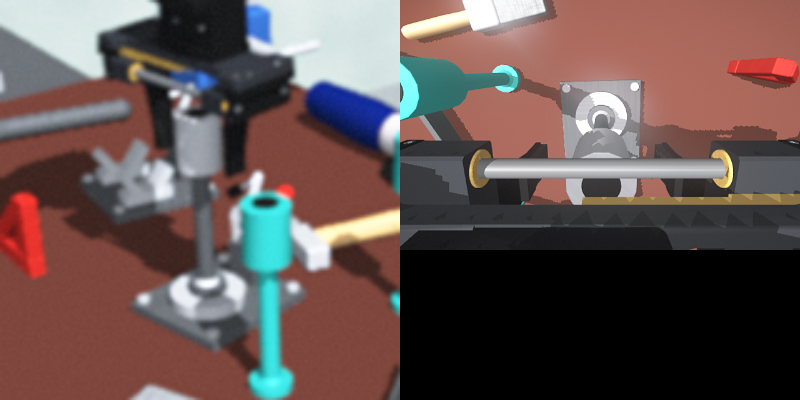

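The side view shows the post upright and centred on the seat (foot at crop (207,287), bush at (200,140)), with the fingers open and clear. I'll retreat straight up.

Emit:
arm_command(moves=[0,0,-0.5,0,0,0,-1,0,0,0,-2,0,0,0,-2,0,0,0,-2,0,0,0,-2,0,0,0,-2,0,0,0,-2,0,0,0,-1,0,0,0,0,0,0,0,0,0,0,0,0,0])

```text
time: 11.72
ee_pos: [0.4895, 0.0724, 0.3129]
eef_rot: [-0.09, 0.996, -0.0, -0.001]
ft_force: [-0.7, 0.6, 0.0]
width: 0.0873
grip_force: 0.0
```

```bash
python3 - <<'E'
from h import *
s=r.read_state(); i=r.camera_info('wrist'); w=cv2.cvtColor(r.camera('wrist'),cv2.COLOR_RGB2BGR)
b=cv2.cvtColor(r.camera('side'),cv2.COLOR_RGB2BGR)
print(s['ee_pos'],s['ft_force'])
print('exp top',proj('wrist',(.49,.0724,.216),i),'foot',proj('wrist',(.49,.0724,.036),i),'seat side',proj('side',(.49,.0724,.026)),proj('side',(.49,.0724,.216)))
cv2.imwrite('pics/s6.png',np.hstack([cv2.resize(w,(400,250)),cv2.resize(b,(400,250))]))
c0=proj('wrist',(.49,.0724,.216),i); x,y=map(int,c0); box=(x-35,y-35,x+35,y+35)
m=bright(w,*box,215); c=cv2.convexHull(max(cv2.findContours(m,0,1)[0],key=cv2.contourArea)+np.array(box[:2])); e=cv2.fitEllipse(c); print(e,plane('wrist',e[0],.216,i))
E
```

```text
[0.48954826 0.07243716 0.31292008] [-0.74265559  0.55126558  0.01552764]
exp top (np.float64(320.5783079724015), np.float64(200.746566340654)) foot (np.float64(320.85741525378324), np.float64(165.9488350163881)) seat side (np.float64(282.3878788284534), np.float64(195.1251448242077)) (np.float64(278.1757964177272), np.float64(124.83462358838248))
((318.8453674316406, 199.42347717285156), (54.14521408081055, 74.6556167602539), 150.24490356445312) [0.48919228 0.07087513 0.216     ]
```

View pics/s6.png

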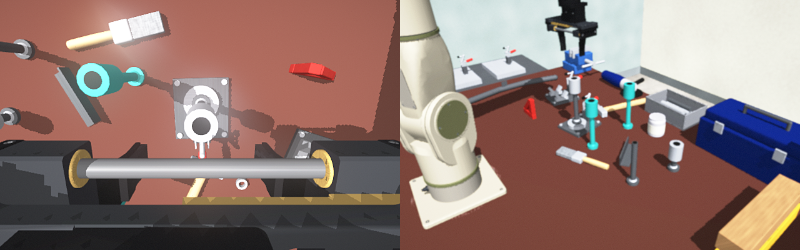

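The post stands upright in the middle of the seat: the bush top is within about 2 mm of where it should be. The other posts are untouched and the gripper is clear, so I'm handing in the job.

```bash
python3 -c "
from bench import r
print(r.close_job())"
```

```text
the job is handed in; nothing more can be done
None
```

The tall post stands upright on the round seat, about 2 mm off centre by the wrist camera, with the gripper clear and the other two posts untouched; the job was handed in at about 12 s, and no verdict was returned.

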